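# Check two piston dispensers and set aside the one that sticks

## Task

One of the two small piston dispensers sticks. Press each plunger straight down gently: push the free one fully home and leave that dispenser standing where it is; on the other, push until the resistance has clearly risen (to about 12 N, twice that of a free plunger) and stop there without forcing it. Then set the sticking dispenser upright in the white tray.

Things in the scene. Friction and masses are not known exactly. Their poses are not given: they have to be found in the camera images.
- dispenser_1: loose upright piston dispenser, 0.25 kg, identical in looks to the other (which one sticks can only be felt): aluminium barrel 38 mm in diameter, 66 mm high, on a foot 52 mm wide that narrows to the barrel by 12 mm height; above it a 12 mm stem with a white press cap, 28 mm wide, 6 mm thick, its top 94 mm above the underside when up. Origin: centre of the underside, z up; yaw does not matter.
- dispenser_2: loose upright piston dispenser, 0.25 kg, identical in looks to the other (which one sticks can only be felt): aluminium barrel 38 mm in diameter, 66 mm high, on a foot 52 mm wide that narrows to the barrel by 12 mm height; above it a 12 mm stem with a white press cap, 28 mm wide, 6 mm thick, its top 94 mm above the underside when up. Origin: centre of the underside, z up; yaw does not matter.
- plunger_1 (a joint): its plunger: travel down in m from 0 (up; starts at 0 to 0.002); cap top = 0.094 - value above the underside. No return spring. Free: steady 6 N to a firm stop, home at 0.020. Sticking: 6 N at first, rising 0.8 N per mm (12 N at 7.5 mm), blocked at 0.010; let go there, it creeps back by up to 3 mm.
- plunger_2 (a joint): its plunger: travel down in m from 0 (up; starts at 0 to 0.002); cap top = 0.094 - value above the underside. No return spring. Free: steady 6 N to a firm stop, home at 0.020. Sticking: 6 N at first, rising 0.8 N per mm (12 N at 7.5 mm), blocked at 0.010; let go there, it creeps back by up to 3 mm.
- tray: square white open tray, 160 x 160 mm and 22 mm high outside, walls and floor 4 mm thick, fixed to the table; origin: centre of its underside, x and y along its sides, z up.
There are look-alikes about, which are no part of the job. What is shaped like the dispenser_1 but blue or pink is not meant.

How it is judged:
At the end, for the whole second after the job is handed in: Free plunger home (17 mm or more), its dispenser upright, at most 40 mm from its start; sticking plunger tried (4 to 14 mm down), its dispenser upright (10 degrees) on the tray's floor, centre within 56 mm of the tray's centre along each side; both at rest (((value of joint plunger_1 above 0.017 m and distance of dispenser_1 from where it was at the start of the episode below 0.04 m and angle between each of dispenser_1, dispenser_2's own z axis and vertical below 0.17 rad and value of joint plunger_2 between 0.004 and 0.014 m and x of dispenser_2 in the frame of tray between -0.056 and 0.056 m and y of dispenser_2 in the frame of tray between -0.056 and 0.056 m and z of dispenser_2 in the frame of tray below 0.012 m and linear speed of each of dispenser_2, dispenser_1 below 0.02 m/s) or (value of joint plunger_2 above 0.017 m and distance of dispenser_2 from where it was at the start of the episode below 0.04 m and angle between each of dispenser_2, dispenser_1's own z axis and vertical below 0.17 rad and value of joint plunger_1 between 0.004 and 0.014 m and x of dispenser_1 in the frame of tray between -0.056 and 0.056 m and y of dispenser_1 in the frame of tray between -0.056 and 0.056 m and z of dispenser_1 in the frame of tray below 0.012 m and linear speed of each of dispenser_1, dispenser_2 below 0.02 m/s))); the robot touches nothing.
It fails at once if a plunger is forced, with more than 30 N (contact force between any of the arm, the fingers and plunger_1 above 30 N or contact force between any of the arm, the fingers and plunger_2 above 30 N).
It also fails if it takes over 58 s, if anything falls off the work surface, if the arm or the gripper's body presses on something with over 40 N, if the wrist force passes 120 N, or if a joint passes its speed limit or range.

## Robot

A 6-joint arm with a two-finger parallel gripper is mounted at the origin on a cart in front of the work surface, level with it; the furniture and walls round the work are solid. World frame = base frame: x ahead of the robot, y to its left, z up, the work surface at z = 0. Lengths are in m, angles in rad, forces in N, time in s.
With the tool pointing down it reaches from about 0.35 to 0.775 m from the base axis. Payload 5.5 kg.
Tool frame: the origin (TCP) lies midway between the tips of the shut fingers; the grasp point (between the pads) lies 19 mm behind it (robot.hold_point_z is the distance from the TCP to the grasp point, in m); z points along the fingers, y is the line along which they close (so a half turn about z gives the same grasp; the last joint's range is limited). The gripper opens to 85 mm and grips with 20 to 120 N. Pads are 22 mm wide; open, the fingers measure 114 mm over their backs; the gripper's body (76 mm by 85 mm) begins 54 mm behind the grasp point. The pads swing forward as they close: fully open they stand 13 mm farther back than shut.
Start: joints at [-1.351, 0.313, 0.046, 1.304, 0, 1.431], TCP at [0.202, -0.538, 0.231] pointing down, gripper open.
Joint ranges: [-2.76, 2.76], [-0.86, 1.69], [-1.03, 1.26], [-2.2, 2.34], [-1.47, 1.5], [-3.14, 3.14]. Speed limits (rad/s): [2.57, 2.57, 3.14, 3.14, 3.14, 3.14].

## Interface

Orientations are given as [roll, pitch, yaw] about the fixed x, y, z axes, in that order (R = Rz(yaw) Ry(pitch) Rx(roll)).
In Python, from bench import robot gives the robot as it stands. The module is installed in compiled form; this text tells all that it offers.
- The arm moves only by the tool arm_command, never from a script. Its arguments are lists of equal length, an entry for each row: "delta_pos": the shift along the tool's x, y, z in m, a list of three; "delta_rot": the turn, a rotation vector about the tool's x, y, z in degrees, a list of three; "jaw": the finger opening in m, from 0 to 0.0854. A call has 1 to 5 rows; each row is the pose to reach, as a shift and turn from the pose commanded when the call began, along the tool's axes at that moment; what a row does not reach only later rows make up. A row lasts 1/12 s, in which the tool goes at most 41.7 mm and 7.16 degrees, less where a joint would pass 70% of its speed; a pose out of reach is approached as far as the arm can. A call with a gripper value outside its range is refused whole. The fingers move at their own pace and stop on an object; "squeeze" is the grip in N (left out, the last holds). Time passes only in rows, so rows that repeat a pose let the fingers close. It gives the time, the measured TCP pose, the force, the opening and the grip force at its end, in the units of the state.
- robot.state(): the state, without advancing time (a new reading comes with each control period).
- robot.snapshot(name): name is "scene" or "top"; returns a dict with "img" (400x640x3 uint8, blue, green, red), "camera_matrix" (3x3 intrinsics, pixels), "world_to_cam" (4x4, takes a point from world to camera coordinates). Camera axes: x right, y up, looking along -z (the intrinsics and any distortion apply to the point x, -y, -z); pixel columns grow to the right and rows downward; lengths in m; the calibration is good to about 2 mm. A picture is of the moment at which its call begins. There is no depth.
- robot.close_job(): hands the job in; it is judged then, once.
Trained networks look in the newest picture that a camera, given by its name, has taken for a name from the list of things; names that differ only in an ending like _2 or _b are one class to them, and where a whole thing is asked for, a point or a joint stands for the part that bears it (a point fixed in the world has none). Each returns a list of dicts, best first, with "conf" (0 to 1); they miss things now and then, are a little off and sometimes report something else, mostly with a low value. They report only what shows in the picture. A call takes as long as a camera call. They do not tell look-alikes from the thing itself.
- robot.recognise(thing, camera): "point" ([column, row] in pixels, amid what is visible of it).
- robot.tip_of(thing, camera): "point" ([column, row] in pixels: a listed point, or the origin of a listed thing).
The state is a dict: "time_s": time; "qpos": joint angles; "dq": joint speeds; "joint_torque": joint torques, N m; "eef_pos": TCP position; "ee_rot": TCP orientation; "wrist_force": force on the tool from outside, world axes, zero at the start; "wrist_torque": the same for the moment, N m; "width": opening from 0.0 (shut) to 1.0 (fully open); "gripper_force": force on a finger pad.
Only numpy, scipy, OpenCV 4.12 (cv2) and the standard library are available. Lean on these libraries where they do the work, as an engineer would, in place of code of your own. Each camera call takes 0.05 s, during which the arm holds its last target. There are 200 camera calls.

## Working session

There is one attempt and no reset: what is moved stays moved. The work goes in short steps, Python scripts to look and compute and a tool call to move; the robot and the scene stay as the last step left them, time stands still between calls to the robot, and variables do not carry over. Pictures are saved under pics/ and viewed, at most 10 in all, crops included, and the job is handed in when it is done.

Besides the shell and the picture viewer there is one more tool, called by a JSON object that holds its "op" and its "data". arm_command: Moves the arm, as the interface text tells. Its arguments: {"type":"object","properties":{"delta_pos":{"type":"array"},"delta_rot":{"type":"array"},"jaw":{"type":"array"},"squeeze":{"type":"number"}},"required":["delta_pos","delta_rot","jaw"]}

```bash
mkdir -p pics; python3 - <<'E'
from bench import robot
import cv2
s=robot.state();print(s)
for c in("scene","top"):
    p=robot.snapshot(c);cv2.imwrite(f"pics/{c}0.png",p["img"]);print(c,p["camera_matrix"].tolist(),p["world_to_cam"].round(4).tolist())
    for t in("dispenser_1","plunger_1","tray"):
        print(t,[(d["point"],round(d["conf"],2)) for d in robot.tip_of(t,c)] if t!="plunger_1" else "",[(d["point"],round(d["conf"],2)) for d in robot.recognise(t,c)])
E
```

```text
{'time_s': 0.0, 'qpos': array([-1.35059107e+00,  3.14027976e-01,  4.49704203e-02,  1.30360211e+00,
        5.89992592e-06,  1.43121899e+00]), 'dq': array([ 4.45538356e-04,  7.30731525e-04,  1.21042303e-03,  1.30535789e-04,
       -8.28975377e-05, -3.90213510e-04]), 'joint_torque': array([-1.94673892e-03, -4.80625892e+01,  2.98534673e+01,  1.92135468e-02,
       -3.51263161e-04, -1.04078959e-07]), 'eef_pos': array([ 0.20233173, -0.5376744 ,  0.23038969]), 'ee_rot': array([-3.13974825e+00, -2.65079291e-04,  3.59782353e-01]), 'wrist_force': array([0.09552796, 0.40511178, 0.38397634]), 'wrist_torque': array([-0.04053737,  0.03471547, -0.01963731]), 'gripper_force': 0.0, 'width': 1.005086676170977}
scene [[365.61397462469296, 0.0, 325.3662074954975], [0.0, 365.61397462469296, 205.8366662472405], [0.0, 0.0, 1.0]] [[-0.8253, -0.5646, 0.01, 0.3823], [0.3175, -0.4494, 0.835, -0.223], [-0.4669, 0.6923, 0.5501, -0.6609], [0.0, 0.0, 0.0, 1.0]]
dispenser_1 [([301.3, 238.5], 0.96), ([296.5, 315.9], 0.91), ([266.2, 251.8], 0.82), ([259.1, 288.0], 0.65)] [([268.1, 242.1], 0.97), ([258.3, 276.1], 0.94), ([295.7, 301.0], 0.71), ([302.3, 223.7], 0.55)]
plunger_1  [([260.9, 223.8], 0.55), ([257.1, 253.2], 0.5), ([295.4, 281.0], 0.46), ([302.7, 205.4], 0.43)]
tray [([366.6, 181.5], 0.9)] [([367.0, 177.6], 0.78)]
top [[469.809799541185, 0.0, 318.4779998625405], [0.0, 469.809799541185, 199.63765281947855], [0.0, 0.0, 1.0]] [[0.0277, -0.9996, 0.0002, -0.0036], [0.999, 0.0277, 0.0344, -0.4587], [-0.0344, -0.0007, 0.9994, -1.3074], [0.0, 0.0, 0.0, 1.0]]
dispenser_1 [([245.7, 190.8], 0.76), ([309.8, 180.4], 0.67), ([276.5, 169.4], 0.65), ([240.6, 229.6], 0.61)] [([243.6, 192.5], 0.67), ([278.0, 168.9], 0.67), ([242.8, 228.1], 0.62), ([311.5, 183.8], 0.6)]
plunger_1  [([274.0, 166.4], 0.44), ([235.1, 228.6], 0.39)]
tray [([426.5, 182.7], 0.94)] [([428.7, 184.3], 0.68)]
```

View pics/scene0.png

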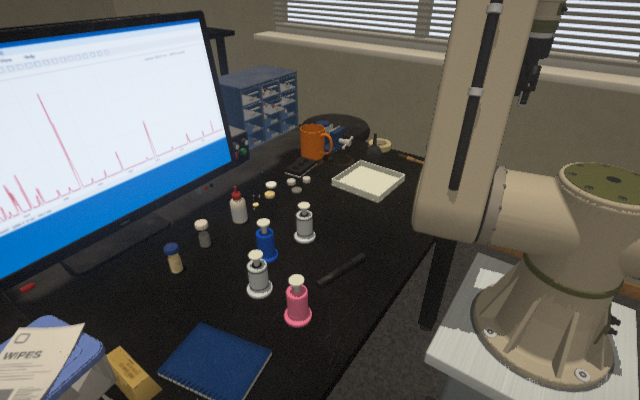

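View pics/top0.png

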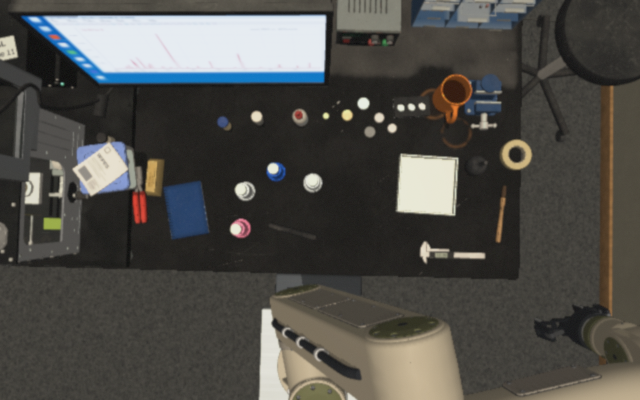

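Candidates: aluminium dispensers at scene (304,222) / top (312,183) and at scene (258,275) / top (245,190). Blue look-alike at scene (266,240) / top (276,170), pink at scene (297,300) / top (240,229). I choose the two aluminium ones and check them in one crop.

```bash
cat > h.py <<'E'
import numpy as np
def ray(p,uv,z):
    K=np.array(p["camera_matrix"]);W=np.array(p["world_to_cam"]);R=W[:3,:3];c=-R.T@W[:3,3]
    d=np.linalg.inv(K)@[uv[0],uv[1],1];d=R.T@(d*[1,-1,-1]);return c+d*(z-c[2])/d[2]
def proj(p,X):
    W=np.array(p["world_to_cam"]);x=W[:3,:3]@X+W[:3,3];x=x*[1,-1,-1];q=np.array(p["camera_matrix"])@x;return q[:2]/q[2]
E
python3 - <<'E'
from bench import robot
import cv2,numpy as np
from h import *
a=robot.snapshot("scene");b=robot.snapshot("top")
for n,so,to in(("A",(301.3,238.5),(309.8,180.4)),("B",(259.1,288),(245.7,190.8)),("blue",(266.2,251.8),(276.5,169.4)),("pink",(296.5,315.9),(240.6,229.6)),("tray",(366.6,181.5),(426.5,182.7))):
    print(n,ray(a,so,0).round(4),ray(b,to,0).round(4))
c1=cv2.resize(a["img"][195:330,230:330],None,fx=4,fy=4,interpolation=cv2.INTER_CUBIC)
c2=cv2.resize(b["img"][155:245,225:325],None,fx=4,fy=4,interpolation=cv2.INTER_CUBIC)
c2=cv2.copyMakeBorder(c2,0,180,0,0,cv2.BORDER_CONSTANT)
cv2.imwrite("pics/crop.png",np.hstack([c1,c2]))
E
```

```text
A [0.5081 0.0363 0.    ] [0.5125 0.035  0.    ]
B [0.4802 0.2122 0.    ] [0.4782 0.2148 0.    ]
blue [0.5438 0.1205 0.    ] [0.541  0.1299 0.    ]
pink [0.3748 0.2244 0.    ] [0.3687 0.2255 0.    ]
tray [ 0.5148 -0.2964  0.    ] [ 0.5152 -0.2941  0.    ]
```

View pics/crop.png

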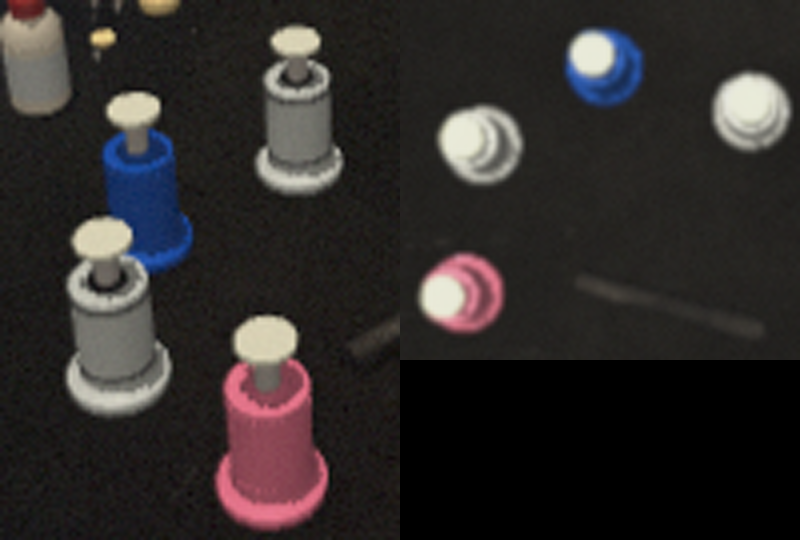

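The crop shows two aluminium dispensers (scene ~(304,222) and ~(258,275)) with cream caps, clearly distinct from the blue and pink ones. Cap centres: A top (311.3,180.4), scene (304,205.2); B top (241.8,189.3), scene (255.5,254.8).

```bash
python3 - <<'E'
from bench import robot
from h import *
a=robot.snapshot("scene");b=robot.snapshot("top")
for n,z,s,t in(("Acap",.093,(304,205.2),(311.3,180.4)),("Bcap",.093,(255.5,254.8),(241.8,189.3)),("Afoot",.006,(304.8,237.3),(312.8,183)),("Bfoot",.006,(259.6,289.3),(245.3,191.3))):
    print(n,ray(a,s,z).round(4),ray(b,t,z).round(4))
s=robot.state();print(s["time_s"])
from scipy.spatial.transform import Rotation as R
print(R.from_euler("xyz",s["ee_rot"]).as_matrix().round(3))
E
```

```text
Acap [0.5031 0.0288 0.093 ] [0.5057 0.0292 0.093 ]
Bcap [0.475  0.2155 0.093 ] [0.4773 0.2106 0.093 ]
Afoot [0.4993 0.0338 0.006 ] [0.505  0.0263 0.006 ]
Bfoot [0.4726 0.2182 0.006 ] [0.4765 0.2149 0.006 ]
0.8
[[ 0.936  0.352  0.   ]
 [ 0.352 -0.936 -0.   ]
 [-0.     0.    -1.   ]]
```

{"op": "arm_command", "data": {"delta_pos": [[0.03,-0.026,0],[0.06,-0.052,0],[0.09,-0.078,0],[0.12,-0.104,0],[0.15,-0.13,0]], "delta_rot": [[0,0,-7],[0,0,-14],[0,0,-21],[0,0,-28],[0,0,-35]], "jaw": [0,0,0,0,0], "squeeze": 30}}

```text
time_s: 1.22
eef_pos: [0.2975, -0.3622, 0.2313]
ee_rot: [3.141, 0.0, 0.976]
wrist_force: [1.1, -0.2, 0.2]
width: 0.301
gripper_force: 0.0
```

{"op": "arm_command", "data": {"delta_pos": [[0.041,-0.004,0],[0.082,-0.008,0],[0.123,-0.012,0],[0.164,-0.016,0],[0.205,-0.019,0]], "delta_rot": [[0,0,-6.9],[0,0,-13.8],[0,0,-20.7],[0,0,-27.6],[0,0,-34.3]], "jaw": [0,0,0,0,0]}}

```text
time_s: 1.63
eef_pos: [0.3976, -0.1819, 0.2317]
ee_rot: [3.141, 0.001, 1.575]
wrist_force: [1.6, 0.5, 0.6]
width: 0.001
gripper_force: 0.0
```

{"op": "arm_command", "data": {"delta_pos": [[0.036,0.018,0.004],[0.072,0.036,0.008],[0.108,0.054,0.012],[0.144,0.072,0.016],[0.18,0.09,0.02]], "delta_rot": [[0,0,0],[0,0,0],[0,0,0],[0,0,0],[0,0,0]], "jaw": [0,0,0,0,0]}}

```text
time_s: 2.05
eef_pos: [0.4881, -0.0019, 0.2115]
ee_rot: [3.141, 0.0, 1.569]
wrist_force: [0.6, -0.2, -0.4]
width: 0.0
gripper_force: 0.0
```

{"op": "arm_command", "data": {"delta_pos": [[0.016,0.009,0.03],[0.031,0.017,0.06],[0.031,0.017,0.085],[0.031,0.017,0.1],[0.031,0.017,0.1]], "delta_rot": [[0,0,0],[0,0,0],[0,0,0],[0,0,0],[0,0,0]], "jaw": [0,0,0,0,0]}}

```text
time_s: 2.47
eef_pos: [0.5018, 0.0278, 0.1078]
ee_rot: [-3.135, -0.001, 1.57]
wrist_force: [-0.5, 0.6, -0.0]
width: -0.001
gripper_force: 0.0
```

```bash
python3 - <<'E'
from bench import robot
import cv2
s=robot.state();print(s["eef_pos"],s["wrist_force"])
a=robot.snapshot("scene")["img"]
cv2.imwrite("pics/press.png",cv2.resize(a[140:290,220:370],None,fx=4,fy=4,interpolation=cv2.INTER_CUBIC))
E
```

```text
[0.50180225 0.02784595 0.10777402] [-0.54874389  0.56830366 -0.02813609]
```

View pics/press.png

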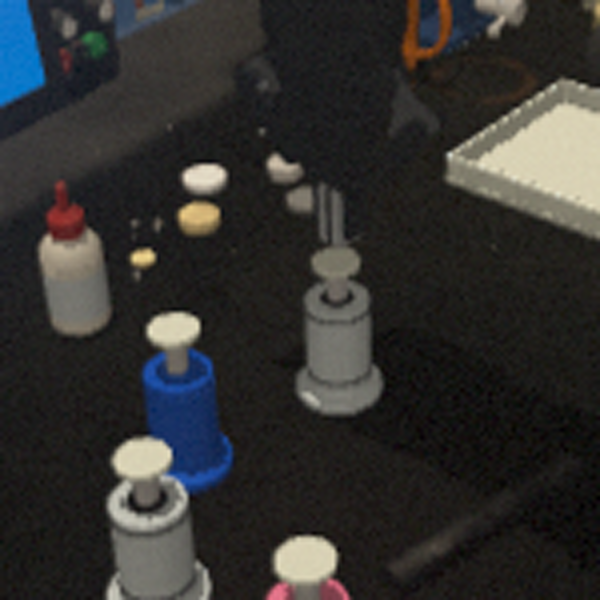

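The fingertips sit about 10 mm above cap A (picture (335,240) vs cap (335,265)), aligned with it. I'll go down.

{"op": "arm_command", "data": {"delta_pos": [[0,0,0.005],[0,0,0.01],[0,0,0.013],[0,0,0.015],[0,0,0.017]], "delta_rot": [[0,0,0],[0,0,0],[0,0,0],[0,0,0],[0,0,0]], "jaw": [0,0,0,0,0]}}

```text
time_s: 2.93
eef_pos: [0.5049, 0.0267, 0.0947]
ee_rot: [3.14, 0.0, 1.569]
wrist_force: [-0.1, -0.6, 0.6]
width: -0.002
gripper_force: 0.0
```

{"op": "arm_command", "data": {"delta_pos": [[0,0,0.001],[0,0,0.002],[0,0,0.003],[0,0,0.004],[0,0,0.004]], "delta_rot": [[0,0,0],[0,0,0],[0,0,0],[0,0,0],[0,0,0]], "jaw": [0,0,0,0,0]}}

```text
time_s: 3.35
eef_pos: [0.5047, 0.0269, 0.091]
ee_rot: [3.141, 0.0, 1.569]
wrist_force: [-1.3, -0.2, 6.0]
width: 0.004
gripper_force: 2.6
```

{"op": "arm_command", "data": {"delta_pos": [[0,0,0.001],[0,0,0.002],[0,0,0.003],[0,0,0.003],[0,0,0.003]], "delta_rot": [[0,0,0],[0,0,0],[0,0,0],[0,0,0],[0,0,0]], "jaw": [0,0,0,0,0]}}

```text
time_s: 3.77
eef_pos: [0.5048, 0.0269, 0.0884]
ee_rot: [3.14, 0.0, 1.569]
wrist_force: [-2.3, 1.2, 8.3]
width: -0.001
gripper_force: 4.0
```

{"op": "arm_command", "data": {"delta_pos": [[0,0,0.001],[0,0,0.002],[0,0,0.002],[0,0,0.002],[0,0,0.002]], "delta_rot": [[0,0,0],[0,0,0],[0,0,0],[0,0,0],[0,0,0]], "jaw": [0,0,0,0,0]}}

```text
time_s: 4.18
eef_pos: [0.5049, 0.0269, 0.0867]
ee_rot: [3.14, 0.0, 1.569]
wrist_force: [-2.7, 0.4, 9.1]
width: -0.002
gripper_force: 4.8
```

{"op": "arm_command", "data": {"delta_pos": [[0,0,0.001],[0,0,0.002],[0,0,0.002],[0,0,0.002],[0,0,0.002]], "delta_rot": [[0,0,0],[0,0,0],[0,0,0],[0,0,0],[0,0,0]], "jaw": [0,0,0,0,0]}}

```text
time_s: 4.6
eef_pos: [0.5049, 0.0269, 0.0848]
ee_rot: [3.14, 0.0, 1.569]
wrist_force: [-2.8, 0.1, 10.6]
width: -0.001
gripper_force: 5.5
```

{"op": "arm_command", "data": {"delta_pos": [[0,0,0.0005],[0,0,0.001],[0,0,0.0015],[0,0,0.0015],[0,0,0.0015]], "delta_rot": [[0,0,0],[0,0,0],[0,0,0],[0,0,0],[0,0,0]], "jaw": [0,0,0,0,0]}}

```text
time_s: 5.02
eef_pos: [0.5051, 0.0269, 0.084]
ee_rot: [3.139, 0.001, 1.569]
wrist_force: [-5.6, 0.3, 15.5]
width: -0.007
gripper_force: 7.9
```

A sticks (force rose to 12+ N, steadily). I'll stop there, retreat up and go to B.

{"op": "arm_command", "data": {"delta_pos": [[0,0,-0.01],[0,0,-0.038],[0.041,-0.006,-0.038],[0.082,-0.013,-0.038],[0.123,-0.019,-0.038]], "delta_rot": [[0,0,0],[0,0,0],[0,0,0],[0,0,0],[0,0,0]], "jaw": [0,0,0,0,0]}}

```text
time_s: 5.43
eef_pos: [0.4862, 0.1507, 0.1208]
ee_rot: [3.14, -0.0, 1.566]
wrist_force: [-0.1, -0.5, -0.6]
width: -0.001
gripper_force: 0.0
```

{"op": "arm_command", "data": {"delta_pos": [[0.04,-0.007,0],[0.063,-0.01,0],[0.063,-0.01,0.01],[0.063,-0.01,0.018],[0.063,-0.01,0.021]], "delta_rot": [[0,0,0],[0,0,0],[0,0,0],[0,0,0],[0,0,0]], "jaw": [0,0,0,0,0]}}

```text
time_s: 5.85
eef_pos: [0.4749, 0.2125, 0.0973]
ee_rot: [-3.14, 0.001, 1.57]
wrist_force: [1.2, 0.3, 0.3]
width: -0.001
gripper_force: 0.0
```

{"op": "arm_command", "data": {"delta_pos": [[0,0,0.002],[0,0,0.004],[0,0,0.006],[0,0,0.008],[0,0,0.01]], "delta_rot": [[0,0,0],[0,0,0],[0,0,0],[0,0,0],[0,0,0]], "jaw": [0,0,0,0,0]}}

```text
time_s: 6.27
eef_pos: [0.4764, 0.2122, 0.0895]
ee_rot: [3.14, 0.0, 1.568]
wrist_force: [-0.5, -2.5, 6.7]
width: 0.002
gripper_force: 3.0
```

{"op": "arm_command", "data": {"delta_pos": [[0,0,0.001],[0,0,0.002],[0,0,0.003],[0,0,0.004],[0,0,0.004]], "delta_rot": [[0,0,0],[0,0,0],[0,0,0],[0,0,0],[0,0,0]], "jaw": [0,0,0,0,0]}}

```text
time_s: 6.68
eef_pos: [0.4763, 0.2122, 0.0855]
ee_rot: [3.141, 0.001, 1.568]
wrist_force: [-2.1, -1.5, 3.9]
width: 0.004
gripper_force: 2.0
```

B stays at about 6 N or less: it is the free one. On to home.

{"op": "arm_command", "data": {"delta_pos": [[0,0,0.002],[0,0,0.004],[0,0,0.006],[0,0,0.008],[0,0,0.008]], "delta_rot": [[0,0,0],[0,0,0],[0,0,0],[0,0,0],[0,0,0]], "jaw": [0,0,0,0,0]}}

```text
time_s: 7.1
eef_pos: [0.4762, 0.2122, 0.0772]
ee_rot: [3.141, 0.001, 1.568]
wrist_force: [-1.1, -2.6, 2.4]
width: 0.004
gripper_force: 1.4
```

{"op": "arm_command", "data": {"delta_pos": [[0,0,0.0005],[0,0,0.001],[0,0,0.0015],[0,0,0.002],[0,0,0.002]], "delta_rot": [[0,0,0],[0,0,0],[0,0,0],[0,0,0],[0,0,0]], "jaw": [0,0,0,0,0]}}

```text
time_s: 7.52
eef_pos: [0.4763, 0.2123, 0.0754]
ee_rot: [3.141, 0.001, 1.568]
wrist_force: [-1.5, -2.7, 4.7]
width: -0.005
gripper_force: 2.5
```

{"op": "arm_command", "data": {"delta_pos": [[0,0,0.0005],[0,0,0.001],[0,0,0.0015],[0,0,0.0015],[0,0,0.0015]], "delta_rot": [[0,0,0],[0,0,0],[0,0,0],[0,0,0],[0,0,0]], "jaw": [0,0,0,0,0]}}

```text
time_s: 7.93
eef_pos: [0.4763, 0.2123, 0.0741]
ee_rot: [3.14, 0.001, 1.568]
wrist_force: [-1.8, -2.5, 6.8]
width: 0.002
gripper_force: 3.3
```

{"op": "arm_command", "data": {"delta_pos": [[0,0,0.0005],[0,0,0.001],[0,0,0.001],[0,0,0.001],[0,0,0.001]], "delta_rot": [[0,0,0],[0,0,0],[0,0,0],[0,0,0],[0,0,0]], "jaw": [0,0,0,0,0]}}

```text
time_s: 8.35
eef_pos: [0.4765, 0.2123, 0.0741]
ee_rot: [3.14, 0.001, 1.568]
wrist_force: [-4.0, -3.5, 13.1]
width: -0.003
gripper_force: 6.7
```

B is home (firm stop). I'll retreat and move above A, opening the jaw.

{"op": "arm_command", "data": {"delta_pos": [[0,0,-0.01],[0,0,-0.04],[0,0,-0.07],[-0.04,0.006,-0.075],[-0.08,0.012,-0.075]], "delta_rot": [[0,0,0],[0,0,0],[0,0,0],[0,0,0],[0,0,0]], "jaw": [0,0,0,0.08,0.08]}}

```text
time_s: 8.77
eef_pos: [0.4899, 0.134, 0.1506]
ee_rot: [3.135, -0.001, 1.574]
wrist_force: [1.1, -0.2, -0.9]
width: 0.271
gripper_force: 0.0
```

{"op": "arm_command", "data": {"delta_pos": [[-0.04,0.006,0],[-0.08,0.012,0],[-0.105,0.017,0],[-0.105,0.017,0],[-0.105,0.017,0]], "delta_rot": [[0,0,0],[0,0,0],[0,0,0],[0,0,0],[0,0,0]], "jaw": [0.08,0.08,0.08,0.08,0.08]}}

```text
time_s: 9.18
eef_pos: [0.5049, 0.0265, 0.1475]
ee_rot: [3.141, -0.0, 1.566]
wrist_force: [-1.1, -0.5, 0.5]
width: 0.934
gripper_force: 0.0
```

```bash
python3 - <<'E'
from bench import robot
import cv2
from h import *
s=robot.state();print(s["eef_pos"],s["ee_rot"],s["width"])
p=robot.snapshot("scene");a=p["img"]
print(proj(p,np.array([.505,.029,.085])))
cv2.imwrite("pics/grasp.png",cv2.resize(a[140:290,220:370],None,fx=4,fy=4,interpolation=cv2.INTER_CUBIC))
E
```

```text
[0.50488379 0.02650039 0.1475108 ] [ 3.14115787e+00 -4.16327213e-04  1.56559172e+00] 0.9338575502108247
[303.34238061 207.91958556]
```

View pics/grasp.png

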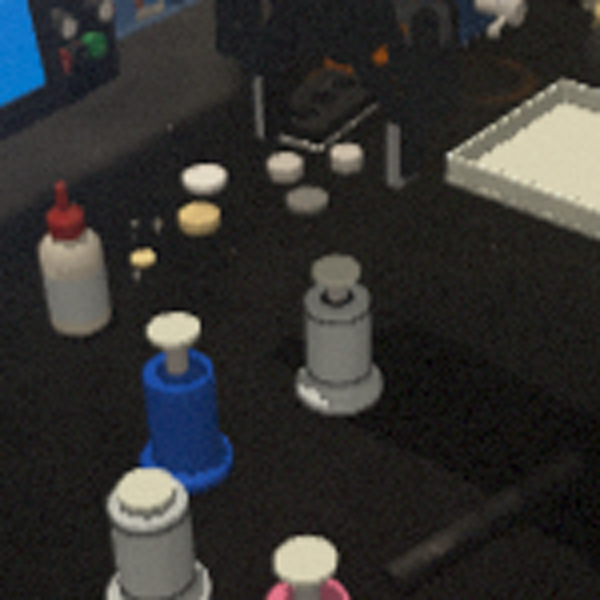

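A's plunger is partly down and A unmoved (cap at (335,270) in the crop); B's cap (148,490) is home; the fingers straddle A. Descend and grip the barrel.

{"op": "arm_command", "data": {"delta_pos": [[0.002,0,0.035],[0.002,0,0.07],[0.002,0,0.1],[0.002,0,0.119],[0.002,0,0.119]], "delta_rot": [[0,0,0],[0,0,0],[0,0,0],[0,0,0],[0,0,0]], "jaw": [0.08,0.08,0.08,0.08,0.08]}}

```text
time_s: 9.65
eef_pos: [0.5005, 0.0318, 0.0243]
ee_rot: [-3.134, -0.001, 1.571]
wrist_force: [-0.0, -0.7, -0.2]
width: 0.938
gripper_force: 0.0
```

{"op": "arm_command", "data": {"delta_pos": [[0,0,0],[0,0,0],[0,0,0],[0,0,0],[0,0,0]], "delta_rot": [[0,0,0],[0,0,0],[0,0,0],[0,0,0],[0,0,0]], "jaw": [0.06,0.05,0.045,0.035,0.03], "squeeze": 30}}

```text
time_s: 10.07
eef_pos: [0.5061, 0.0301, 0.0301]
ee_rot: [3.138, 0.0, 1.57]
wrist_force: [0.1, 1.9, 6.6]
width: 0.424
gripper_force: 29.5
```

{"op": "arm_command", "data": {"delta_pos": [[0,0,0],[0,0,0],[0,0,0],[0,0,0],[0,0,0]], "delta_rot": [[0,0,0],[0,0,0],[0,0,0],[0,0,0],[0,0,0]], "jaw": [0.025,0.025,0.025,0.025,0.025]}}

```text
time_s: 10.48
eef_pos: [0.5061, 0.0301, 0.0302]
ee_rot: [3.138, -0.0, 1.569]
wrist_force: [-0.4, 1.9, 6.8]
width: 0.429
gripper_force: 29.5
```

Barrel gripped (~37 mm). Lift a little and check.

{"op": "arm_command", "data": {"delta_pos": [[0,0,-0.01],[0,0,-0.025],[0,0,-0.04],[0,0,-0.055],[0,0,-0.065]], "delta_rot": [[0,0,0],[0,0,0],[0,0,0],[0,0,0],[0,0,0]], "jaw": [0.025,0.025,0.025,0.025,0.025]}}

```text
time_s: 10.9
eef_pos: [0.5049, 0.0299, 0.0952]
ee_rot: [3.14, 0.0, 1.569]
wrist_force: [0.1, 0.1, -2.3]
width: 0.428
gripper_force: 30.8
```

{"op": "arm_command", "data": {"delta_pos": [[-0.02,0,0],[-0.055,0.002,0],[-0.09,0.003,0],[-0.125,0.004,0],[-0.16,0.005,0]], "delta_rot": [[0,0,0],[0,0,0],[0,0,0],[0,0,0],[0,0,0]], "jaw": [0.025,0.025,0.025,0.025,0.025]}}

```text
time_s: 11.32
eef_pos: [0.5089, -0.1314, 0.0937]
ee_rot: [3.142, 0.0, 1.57]
wrist_force: [0.6, 0.1, -3.2]
width: 0.428
gripper_force: 30.8
```

{"op": "arm_command", "data": {"delta_pos": [[-0.035,0.001,0],[-0.07,0.002,0],[-0.105,0.003,0],[-0.14,0.004,0],[-0.163,0.005,0]], "delta_rot": [[0,0,0],[0,0,0],[0,0,0],[0,0,0],[0,0,0]], "jaw": [0.025,0.025,0.025,0.025,0.025]}}

```text
time_s: 11.73
eef_pos: [0.5137, -0.2965, 0.0936]
ee_rot: [3.141, 0.001, 1.567]
wrist_force: [0.9, -0.2, -2.5]
width: 0.425
gripper_force: 30.8
```

```bash
python3 - <<'E'
from bench import robot
import cv2
s=robot.state();print(s["eef_pos"],s["ee_rot"],s["width"],s["gripper_force"],s["wrist_force"])
a=robot.snapshot("scene")["img"]
cv2.imwrite("pics/tray.png",cv2.resize(a[80:230,260:460],None,fx=4,fy=4,interpolation=cv2.INTER_CUBIC))
E
```

```text
[ 0.51368719 -0.29654073  0.09364232] [3.14122239e+00 1.47992600e-03 1.56700788e+00] 0.42485092915329037 30.805907249450684 [ 0.91493742 -0.21450021 -2.49446916]
```

View pics/tray.png

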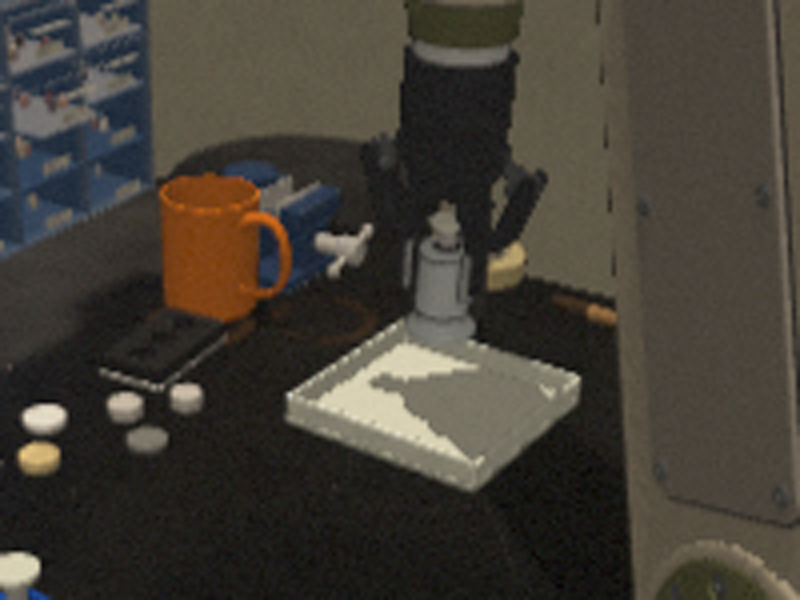

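The dispenser is held upright above the tray (foot at (440,325) in the crop). Lower it.

{"op": "arm_command", "data": {"delta_pos": [[0,0,0.015],[0,0,0.03],[0,0,0.042],[0,0,0.05],[0,0,0.054]], "delta_rot": [[0,0,0],[0,0,0],[0,0,0],[0,0,0],[0,0,0]], "jaw": [0.025,0.025,0.025,0.025,0.025]}}

```text
time_s: 12.2
eef_pos: [0.5131, -0.2923, 0.0381]
ee_rot: [-3.14, -0.001, 1.569]
wrist_force: [-0.9, 0.1, -3.3]
width: 0.424
gripper_force: 30.8
```

{"op": "arm_command", "data": {"delta_pos": [[0,0,0.001],[0,0,0.002],[0,0,0.003],[0,0,0.004],[0,0,0.004]], "delta_rot": [[0,0,0],[0,0,0],[0,0,0],[0,0,0],[0,0,0]], "jaw": [0.025,0.025,0.025,0.025,0.025]}}

```text
time_s: 12.62
eef_pos: [0.5143, -0.2932, 0.0357]
ee_rot: [3.141, 0.001, 1.569]
wrist_force: [0.9, -0.4, -2.3]
width: 0.424
gripper_force: 30.8
```

{"op": "arm_command", "data": {"delta_pos": [[0,0,0.0005],[0,0,0.001],[0,0,0.0015],[0,0,0.002],[0,0,0.002]], "delta_rot": [[0,0,0],[0,0,0],[0,0,0],[0,0,0],[0,0,0]], "jaw": [0.025,0.025,0.025,0.025,0.025]}}

```text
time_s: 13.03
eef_pos: [0.5142, -0.2931, 0.0341]
ee_rot: [3.141, 0.001, 1.569]
wrist_force: [-1.8, 1.8, 4.0]
width: 0.426
gripper_force: 31.5
```

Contact with the tray floor. Release slowly, then retreat.

{"op": "arm_command", "data": {"delta_pos": [[0,0,0],[0,0,0],[0,0,0],[0,0,0],[0,0,0]], "delta_rot": [[0,0,0],[0,0,0],[0,0,0],[0,0,0],[0,0,0]], "jaw": [0.04,0.044,0.05,0.06,0.07]}}

```text
time_s: 13.45
eef_pos: [0.514, -0.2931, 0.0332]
ee_rot: [-3.142, 0.0, 1.569]
wrist_force: [0.3, -0.1, 1.5]
width: 0.813
gripper_force: 0.0
```

{"op": "arm_command", "data": {"delta_pos": [[0,0,0],[0,0,0],[0,0,-0.01],[0,0,-0.03],[0,0,-0.06]], "delta_rot": [[0,0,0],[0,0,0],[0,0,0],[0,0,0],[0,0,0]], "jaw": [0.07,0.07,0.07,0.07,0.07]}}

```text
time_s: 13.87
eef_pos: [0.5122, -0.2917, 0.0919]
ee_rot: [-3.137, -0.003, 1.569]
wrist_force: [-0.0, -0.4, -0.2]
width: 0.821
gripper_force: 0.0
```

{"op": "arm_command", "data": {"delta_pos": [[0,0,-0.035],[0,0,-0.07],[0,0,-0.1],[0,0,-0.12],[0,0,-0.12]], "delta_rot": [[0,0,0],[0,0,0],[0,0,0],[0,0,0],[0,0,0]], "jaw": [0.07,0.07,0.07,0.07,0.07]}}

```text
time_s: 14.28
eef_pos: [0.5162, -0.2946, 0.2199]
ee_rot: [3.134, 0.006, 1.569]
wrist_force: [0.1, -0.3, -0.2]
width: 0.821
gripper_force: 0.0
```

```bash
python3 - <<'E'
from bench import robot
import cv2
s=robot.state();print(s["eef_pos"],s["width"],s["gripper_force"],s["wrist_force"])
a=robot.snapshot("scene")["img"]
cv2.imwrite("pics/end.png",cv2.resize(a[100:310,220:430],None,fx=2.8,fy=2.8,interpolation=cv2.INTER_CUBIC))
E
```

```text
[ 0.5161609  -0.29459353  0.21989056] 0.820946781946751 0.0 [ 0.11391368 -0.25228193 -0.23583546]
```

View pics/end.png

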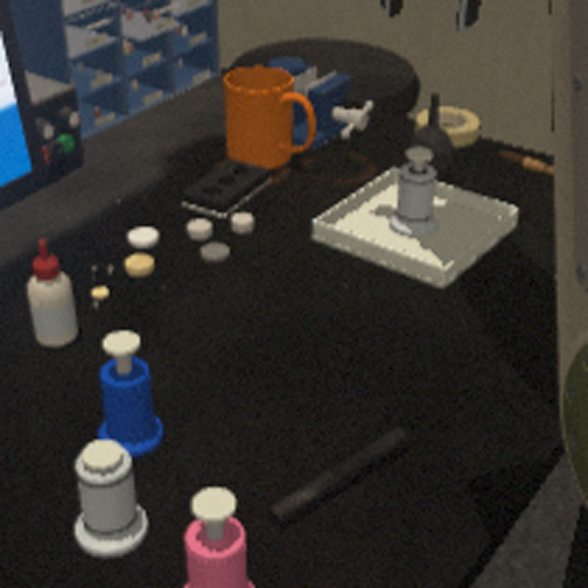

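The picture shows A upright mid-tray (crop (415,205)), plunger partly down, and B standing in place (crop (108,500)) with its plunger home; the gripper is clear.

```bash
python3 -c "
from bench import robot
print(robot.close_job())"
```

```text
the job is handed in; nothing more can be done
None
```

The job is handed in, with no verdict shown: the sticking dispenser, pushed until resistance peaked at 15.5 N, stands upright in the white tray, and the free one is pushed home and still standing in its place.

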